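# Close the cooling crock with its keyed lid

### The job

The finished glass piece in the white crock must cool slowly: turn the carousel by one of its orange posts until the blue lid comes out from under the clear shield to the front (the robot's side), then pick the lid up by its wooden bar and put it on the crock. The lid goes fully home only when the three lugs under it fall into the three notches of the crock's rim, so turn it on the rim by feel until it drops, lies flat on the rim all round, and let go. Leave the other two lids in their compartments and do not disturb the flask or the black block.

Things in the scene. Friction and masses are not known exactly. Their poses are not given: they have to be found in the camera images.
- stand: Fixed foot of the carousel, a dark disc of 220 mm diameter. Origin on the table, on the carousel's axis, z up; its -x axis points to the front (roughly to the robot). The shield and its legs belong to it.
- shield (a point): Middle of the front edge of the clear flat shield over the rear half of the carousel, at its top, 119 mm above the table. The shield is 5 mm thick and reaches 165 mm back from here along the stand's +x and 160 mm to either side, on two 12 mm legs near its rear corners. Axes as the stand's.
- carousel: Round wooden turntable, 296 mm diameter, turning freely about its z axis (under 2 N at a post) and staying where left. Origin on the axis at its underside, 14 mm above the table; its top face is 12 mm higher. Three radial walls (22 mm high), each ending in a post, part three compartments, whose centres lie 88 mm from the axis, opposite the posts. Its axes turn with it.
- post0 (a point): Top centre of one upright round orange post, 16 mm diameter, 84 mm high above the turntable, its top 110 mm above the table, its axis 128 mm from the carousel's axis. Seen from the carousel's axis it lies in the direction (-0.5, 0.866) of the carousel's x, y.
- post1 (a point): Same for the second post, in the direction (1, 0) of the carousel's x, y.
- post2 (a point): Same for the third post, in the direction (-0.5, -0.866) of the carousel's x, y.
- blue_lid: The lid to use: blue plate, 116 mm diameter, 6 mm thick, 0.25 to 0.5 kg, with a round plug (86 mm diameter) reaching 12 mm down. Origin at the centre of the plug's bottom, z up; the plate's top is 18 mm above it. Around the plug, at 0, 120 and 240 degrees from x, three lugs 12 mm wide, ending 52 mm from the axis and 8 mm below the plate. Starts on its plug in a rear compartment, left or right.
- bar (a point): Top centre of the lid's dark wooden bar, the handle to pinch across its width. It runs along the lid's x axis, 60 mm long, 14 mm wide, and stands 34 mm up from the plate; this point is 52 mm above the lid's origin. Axes as the lid's.
- copper_lid: Copper-coloured round lid, 104 mm diameter, 10 mm thick, no lugs, with a black round knob (34 mm diameter, top 38 mm above the underside). Origin at the centre of its underside. Stays in its compartment.
- white_lid: White round lid, otherwise like the copper one; origin at the centre of its underside. Starts in the front compartment and stays in its compartment.
- crock: White crock fixed to the table, 112 mm outside diameter, 90 mm high with its steel rim. Origin on the table, on its axis, z up. With the lugs on top of the rim the lid's origin is 86 mm above this one (8 mm too high); once they fall into the notches the plate lies on the rim and it is 78 mm above.
- rim (a point): Centre of the crock's mouth at rim height. Mouth 94 mm diameter, rim 9 mm wide, with three notches 120 degrees apart, 20 mm wide, 10 mm deep. Their angle is NOT given by this pose or the crock's: it differs each time and must be felt out (or seen). The lugs have 4 mm of play to either side, so they fall in over some 0.15 rad of each 120 degrees. The rim does not turn.
- flask: Bystander: loose amber glass flask, 64 mm diameter at the belly, 105 mm high, near the crock on its far side. Origin at the centre of its base.
- marver: Bystander: loose black graphite block, 70 x 100 x 22 mm, near the crock on the robot's side. Origin at the centre of its underside.
Not all that is in view belongs to the job. Of the things shaped like the blue_lid, the blue one is meant. Of the things that look like the copper_lid, the larger one is meant.

How it is judged:
By the outcome, as a careful person would: the job done as asked, in the order asked, and still so for the second after the job is handed in, with the robot touching nothing.
It also fails if it takes over 72 s, if anything falls off the work surface, if the arm or the gripper's body presses on something with over 40 N, if the wrist force passes 120 N, or if a joint passes its speed limit or range.

### The arm

A 6-joint arm with a two-finger parallel gripper is mounted at the origin on the work surface. World frame = base frame: x ahead of the robot, y to its left, z up, the work surface at z = 0. Lengths are in m, angles in degrees, forces in N, time in s.
With the tool pointing down it reaches from about 0.3 to 0.875 m from the base axis. Payload 4.2 kg.
Tool frame: the origin (TCP) lies on the centre line of the jaws, within the pads' length; the fingertips stand 25 mm ahead of it and the grasp point (between the pads) lies 6 mm ahead of it; z points along the fingers, x is the direction in which the jaws open and shut, and the axes are right-handed (so a half turn about z gives the same grasp; the last joint's range is limited). The gripper opens to 85 mm and grips with 20 to 120 N. Pads are 22 mm wide; open, the fingers measure 114 mm over their backs; the gripper's body (76 mm by 85 mm) begins 54 mm behind the grasp point. The pads swing forward as they close: fully open they stand 13 mm farther back than shut.
Start: joints at [62.853, 18.312, 89.639, -0, 72.044, -1.146], TCP at [0.252, 0.517, 0.256] pointing down, gripper open.
Joint ranges: [-177.97, 177.97], [-48.28, 115.42], [12.27, 149.76], [-77.06, 257.06], [2.81, 150.46], [-146.56, 146.56]. Speed limits (degrees/s): [147.25, 147.25, 180, 180, 180, 180].

### API

Orientations are given as [roll, pitch, yaw] about the fixed x, y, z axes, in that order (R = Rz(yaw) Ry(pitch) Rx(roll)).
In Python, from workcell import robot gives the robot as it stands.
- The arm moves only by the shell command python3 -m handwheel 'ROWS'. ROWS is JSON, a list of rows, each an object of numbers: "tx", "ty", "tz": the shift along the tool's x, y, z as a fraction of full scale; "ax", "ay", "az": the turn, a rotation vector about the tool's x, y, z as a fraction of full scale; "claw": the opening, from 0 (shut) to 1 (fully open). A call has exactly 5 rows; each row is the pose to reach, as a shift and turn from the pose measured when the call began, along the tool's axes at that moment; what a row does not reach only later rows make up. Full scale, the value 1, is 200 mm for a shift and 90 degrees for a turn. A row lasts 1/12 s, in which the tool goes at most 41.7 mm and 7.16 degrees, less where a joint would pass 70% of its speed; a pose out of reach is approached as far as the arm can. A call with a number of a shift or a turn outside -1 to 1 is refused whole. A call with a gripper value outside its range is refused whole. The fingers move at their own pace and stop on an object; the grip force is fixed at half the most. Time passes only in rows, so rows that repeat a pose let the fingers close, or fill a call up. It gives the time, the measured TCP pose, the force and the opening at its end, in the units of the state.
- robot.state(): the state, without advancing time (a new reading comes with each control period).
- robot.grab_frame(name): name is "scene" or "top" or "wrist"; returns a dict with "img" (480x640x3 uint8, blue, green, red), "depth" (480x640 float32, m along the optical axis (not along the pixel's ray), 0 where there is no reading), "fov_y" (degrees; the focal length in pixels is half the picture's height over the tangent of half this angle, whatever the lens; pixels are square), "cx", "cy" (the principal point, pixels), "dist" ([k1, k2, p1, p2, k3] as OpenCV has them; the pictures are not rectified), "pose" (4x4, takes a point from camera to world coordinates). Camera axes: x right, y up, looking along -z (the intrinsics and any distortion apply to the point x, -y, -z); pixel columns grow to the right and rows downward; lengths in m; the calibration is good to about 2 mm. A picture is of the moment at which its call begins.
- robot.hand_in(): hands the job in, once; it reports no verdict.
The state is a dict: "time_s": time; "joints": joint angles; "qvel": joint speeds; "effort": joint torques, N m; "tcp_pos": TCP position; "tcp_rot": TCP orientation; "ft_force": force on the tool from outside, world axes, zero at the start; "torque": the same for the moment, N m; "width": finger opening in m.
Only numpy, scipy, OpenCV 4.12 (cv2) and the standard library are available. Lean on these libraries where they do the work, as an engineer would, in place of code of your own. Each camera call takes 0.05 s, during which the arm holds its last target. There are 200 camera calls.

## Working session

There is one attempt and no reset: what is moved stays moved. The work goes in short steps, Python scripts to look and compute and a shell command to move; the robot and the scene stay as the last step left them, time stands still between calls to the robot, and variables do not carry over. Pictures are saved under pics/ and viewed, about 8 in all and at most 12, crops included, and the job is handed in when it is done.

```bash
mkdir -p pics; ls; cat > h.py <<'E'
import numpy as np,cv2
from workcell import robot
from scipy.spatial.transform import Rotation as R
def grab(n):
    f=robot.grab_frame(n); return f
def K(f):
    F=240/np.tan(np.radians(f["fov_y"])/2)
    return np.array([[F,0,f["cx"]],[0,F,f["cy"]],[0,0,1.]])
def rays(f,uv):
    uv=np.asarray(uv,float).reshape(-1,1,2)
    n=cv2.undistortPoints(uv,K(f),np.array(f["dist"],float)).reshape(-1,2)
    d=np.c_[n[:,0],-n[:,1],-np.ones(len(n))]
    P=np.array(f["pose"]); return P[:3,3],d@P[:3,:3].T
def onz(f,uv,z):
    o,d=rays(f,uv); return o+d*((z-o[2])/d[:,2])[:,None]
def dep(f,uv):
    o,d=rays(f,uv); uv=np.asarray(uv,int).reshape(-1,2)
    return o+d*f["depth"][uv[:,1],uv[:,0]][:,None]
def proj(f,X):
    P=np.array(f["pose"]); c=(np.asarray(X,float).reshape(-1,3)-P[:3,3])@P[:3,:3]
    c=c*[1,-1,-1]
    return cv2.projectPoints(c,np.zeros(3),np.zeros(3),K(f),np.array(f["dist"],float))[0].reshape(-1,2)
E
python3 - <<'E'
from h import *
for n in("scene","top"):
    f=grab(n); cv2.imwrite(f"pics/{n}0.png",f["img"]); np.save(f"{n}0.npy",f,allow_pickle=True)
    print(n,f["fov_y"],f["dist"],np.round(f["pose"],3).tolist())
print(robot.state())
E
```

```text
pics
scene 48.24788042246942 [-0.07979127  0.          0.          0.          0.        ] [[0.109, -0.871, 0.479, 0.959], [0.994, 0.098, -0.05, -0.061], [-0.003, 0.482, 0.876, 0.921], [0.0, 0.0, 0.0, 1.0]]
top 42.89819587024166 [-0.10044055  0.          0.          0.          0.        ] [[-0.003, 0.983, -0.183, 0.249], [-1.0, -0.008, -0.027, -0.03], [-0.028, 0.183, 0.983, 1.361], [0.0, 0.0, 0.0, 1.0]]
{'time_s': 0.1, 'joints': array([ 6.28538389e+01,  1.83473138e+01,  8.97008983e+01,  1.27809924e-03,
        7.20444091e+01, -1.14674357e+00]), 'qvel': array([ 0.0230473 , -0.14601608, -0.15311862, -0.12610179,  0.06631189,
        0.03698655]), 'effort': array([ 5.71712699e-04, -4.16406226e+01, -2.34704340e+01,  5.18633533e-05,
        4.86660239e-03,  4.50170273e-05]), 'tcp_pos': array([0.25187695, 0.51645286, 0.25556292]), 'tcp_rot': array([-1.79996931e+02,  9.25783762e-02,  6.40001900e+01]), 'ft_force': array([ 0.0395346 ,  0.1959904 , -0.08543604]), 'torque': array([0.03507908, 0.04421204, 0.00638006]), 'width': 0.08526751273708724}
```

View pics/top0.png

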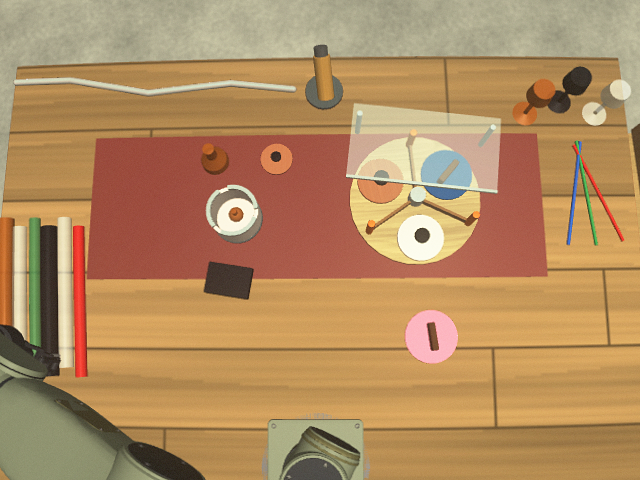

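View pics/scene0.png

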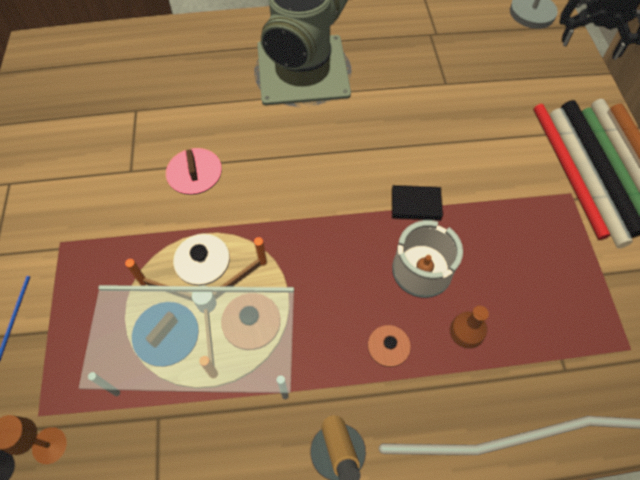

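```bash
cat > m.py <<'E'
from h import *
F={n:np.load(f"{n}0.npy",allow_pickle=True).item() for n in("scene","top")}
for n,f in F.items():
    hsv=cv2.cvtColor(f["img"],cv2.COLOR_BGR2HSV)
    def blobs(lo,hi,name,z,amin=15):
        m=cv2.inRange(hsv,np.array(lo),np.array(hi))
        c,l,s,ce=cv2.connectedComponentsWithStats(m)[0:4]
        for i in range(1,c):
            if s[i,4]>=amin: print(n,name,s[i].tolist(),np.round(ce[i]),np.round(onz(f,ce[i],z)[0],3),np.round(dep(f,ce[i])[0],3))
    blobs((8,170,200),(16,255,255),"orange",.11)
    blobs((98,90,80),(115,255,255),"blue",.044,100)
    blobs((0,0,225),(179,25,255),"white",.036,100)
    u=(233,212) if n=="top" else (427,255)
    r=f["img"][u[1]-50:u[1]+50,u[0]-60:u[0]+60]
    cv2.imwrite(f"pics/rim_{n}.png",cv2.resize(r,None,fx=5,fy=5,interpolation=cv2.INTER_CUBIC))
a,b=[cv2.imread(f"pics/rim_{n}.png") for n in("top","scene")]
cv2.imwrite("pics/rim.png",cv2.resize(np.vstack([a,b]),None,fx=.6,fy=.6))
E
python3 m.py
```

```text
scene orange [254, 237, 9, 8, 55] [258. 241.] [ 0.511 -0.122  0.11 ] [ 0.512 -0.122  0.111]
scene orange [125, 259, 9, 8, 54] [129. 262.] [ 0.529 -0.343  0.11 ] [ 0.527 -0.344  0.107]
scene blue [0, 277, 29, 82, 251] [ 13. 317.] [ 0.581 -0.572  0.044] [ 0.566 -0.592  0.009]
top orange [516, 114, 14, 11, 75] [523. 119.] [ 0.74  -0.457  0.11 ] [ 0.782 -0.494  0.004]
top orange [473, 211, 7, 7, 40] [476. 214.] [ 0.529 -0.341  0.11 ] [ 0.529 -0.341  0.11 ]
top orange [2, 218, 4, 106, 313] [  4. 270.] [0.416 0.668 0.11 ] [0.425 0.707 0.041]
top orange [368, 220, 7, 7, 40] [371. 223.] [ 0.511 -0.12   0.11 ] [ 0.511 -0.12   0.109]
top blue [567, 155, 13, 89, 255] [573. 200.] [ 0.575 -0.579  0.044] [ 0.586 -0.597  0.001]
top blue [425, 186, 41, 14, 314] [444. 192.] [ 0.593 -0.289  0.044] [ 0.594 -0.29   0.043]
top white [218, 199, 36, 33, 507] [235. 216.] [0.547 0.178 0.036] [0.545 0.177 0.042]
top white [398, 215, 45, 45, 1385] [420. 237.] [ 0.494 -0.232  0.036] [ 0.489 -0.228  0.062]
```

View pics/rim.png

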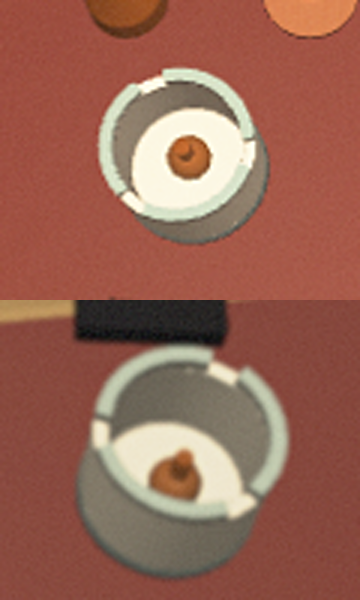

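```bash
cat > m2.py <<'E'
from h import *
from scipy.optimize import least_squares
F={n:np.load(f"{n}0.npy",allow_pickle=True).item() for n in("scene","top")}
def circ(X):
    r=least_squares(lambda p:np.hypot(X[:,0]-p[0],X[:,1]-p[1])-p[2],[*X.mean(0)[:2],.05],loss="soft_l1",f_scale=.002); return r.x
N={"top":[(153,85),(249,152),(131,200)],"scene":[(223,73),(100,132),(241,204)]}; O={"top":(173,162),"scene":(367,205)}
for n,f in F.items():
    u=np.array(O[n]); p=(np.array(N[n])/3.+u)
    X=onz(f,p,.09)
    # rim pixels by depth height
    vv,uu=np.mgrid[u[1]:u[1]+100,u[0]:u[0]+120]; q=np.c_[uu.ravel(),vv.ravel()]
    D=dep(f,q); s=(abs(D[:,2]-.09)<.004); C=circ(D[s]) ; s&=np.hypot(D[:,0]-C[0],D[:,1]-C[1])<.07; C=circ(D[s])
    r0=np.hypot(D[s,0]-C[0],D[s,1]-C[1])
    a=np.degrees(np.arctan2(X[:,1]-C[1],X[:,0]-C[0]))
    print(n,"rim",C.round(4),s.sum(),np.percentile(r0,[2,98]).round(4),"notch ang",a.round(1),"mod120",(a%120).round(1),"r",np.hypot(X[:,0]-C[0],X[:,1]-C[1]).round(3))
E_=onz(F["top"],[(347,178),(497,191)],.119); d=E_[0]-E_[1]; print("shield",E_.round(3),np.degrees(np.arctan2(d[1],d[0])))
E_=onz(F["scene"],[(99,287),(293,289)],.119); d=E_[1]-E_[0]; print("shield",E_.round(3),np.degrees(np.arctan2(d[1],d[0])))
for n,b in(("top",[(439,186),(456,163)]),("scene",[(150,345),(173,317)])):
    X=onz(F[n],b,.078);d=X[0]-X[1]; print("bar",X.mean(0).round(3),np.degrees(np.arctan2(d[1],d[0])))
E
python3 m2.py
```

```text
scene rim [0.5495 0.1751 0.052 ] 823 [0.0467 0.0569] notch ang [141.7 -95.6  21.9] mod120 [21.7 24.4 21.9] r [0.046 0.052 0.054]
top rim [0.5477 0.1779 0.0518] 465 [0.0469 0.0563] notch ang [ 21.  -97.6 143.8] mod120 [21.  22.4 23.8] r [0.046 0.054 0.051]
shield [[ 0.607 -0.071  0.119]
 [ 0.576 -0.386  0.119]] 84.44370952522084
shield [[ 0.574 -0.388  0.119]
 [ 0.612 -0.07   0.119]] 83.2222586688412
bar [ 0.625 -0.291  0.078] 142.53984627524892
bar [ 0.645 -0.293  0.078] -39.60115842774145
```

```bash
cat > to.py <<'E'
import sys
from h import *
s=robot.state(); p=s["tcp_pos"]; r=R.from_euler("xyz",s["tcp_rot"],degrees=True)
x,y,z,w=map(float,sys.argv[1:5])
d=r.inv().apply(np.array([x,y,z])-p)/.2
g=(r.inv()*R.from_euler("xyz",[180,0,w],degrees=True)).as_rotvec(degrees=True)/90
print("t",round(s["time_s"],2),"pos",p.round(4),"rot",s["tcp_rot"].round(1),"F",s["ft_force"].round(1),"M",s["torque"].round(2),"w",round(s["width"],4),"q6",s["joints"][5].round(1),"-> t",d.round(3),"a",g.round(3))
E
python3 -m handwheel '[{"tx":-0.75,"ty":0.72,"az":0.39,"claw":0.35},{"tx":-0.75,"ty":0.72,"az":0.39,"claw":0.35},{"tx":-0.75,"ty":0.72,"az":0.39,"claw":0.35},{"tx":-0.75,"ty":0.72,"az":0.39,"claw":0.35},{"tx":-0.75,"ty":0.72,"az":0.39,"claw":0.35}]'
python3 to.py 0.529 -0.342 0.2 0
python3 - <<'E'
import numpy as np
p=np.array([-.055,.1155])
for k in range(1,6):
    a=np.radians(3.25*k);c,s=np.cos(a),np.sin(a)
    print(((np.array([[c,-s],[s,c]])@p-p)/.2).round(3),round(3.25*k/90,3))
E
```

```text
t 0.1 pos [0.2519 0.5165 0.2556] rot [-1.8e+02  1.0e-01  6.4e+01] F [ 0.   0.2 -0.1] M [0.04 0.04 0.01] w 0.0853 q6 -1.1 -> t [-3.25   3.127  0.283] a [0.001 0.001 0.711]
[-0.032 -0.017] 0.036
[-0.064 -0.035] 0.072
[-0.094 -0.055] 0.108
[-0.123 -0.077] 0.144
[-0.151 -0.1  ] 0.181schema error: expected keys tx, ty, tz, ax, ay, az, claw
```

```bash
python3 -m handwheel '[{"tx":-0.75,"ty":0.72,"tz":0,"ax":0,"ay":0,"az":0.39,"claw":0.35},{"tx":-0.75,"ty":0.72,"tz":0,"ax":0,"ay":0,"az":0.39,"claw":0.35},{"tx":-0.75,"ty":0.72,"tz":0,"ax":0,"ay":0,"az":0.39,"claw":0.35},{"tx":-0.75,"ty":0.72,"tz":0,"ax":0,"ay":0,"az":0.39,"claw":0.35},{"tx":-0.75,"ty":0.72,"tz":0,"ax":0,"ay":0,"az":0.39,"claw":0.35}]'
python3 to.py 0.529 -0.342 0.2 0
```

```text
time_s: 0.52
tcp_pos: [0.3154, 0.3166, 0.2554]
tcp_rot: [179.9, 0.1, 28.6]
ft_force: [-0.3, 0.2, 0.2]
width: 0.0302
t 0.52 pos [0.3154 0.3166 0.2554] rot [1.799e+02 1.000e-01 2.860e+01] F [-0.3  0.2  0.2] M [-0.   -0.02 -0.02] w 0.0302 q6 15.1 -> t [-0.639  3.402  0.283] a [0.001 0.001 0.318]
```

```bash
python3 -m handwheel '[{"tx":-0.19,"ty":0.98,"tz":0,"ax":0,"ay":0,"az":0.318,"claw":0.35},{"tx":-0.19,"ty":0.98,"tz":0,"ax":0,"ay":0,"az":0.318,"claw":0.35},{"tx":-0.19,"ty":0.98,"tz":0,"ax":0,"ay":0,"az":0.318,"claw":0.35},{"tx":-0.19,"ty":0.98,"tz":0,"ax":0,"ay":0,"az":0.318,"claw":0.35},{"tx":-0.19,"ty":0.98,"tz":0,"ax":0,"ay":0,"az":0.318,"claw":0.35}]' >/dev/null
python3 -m handwheel '[{"tx":0.3,"ty":0.95,"tz":0,"ax":0,"ay":0,"az":0,"claw":0.35},{"tx":0.3,"ty":0.95,"tz":0,"ax":0,"ay":0,"az":0,"claw":0.35},{"tx":0.3,"ty":0.95,"tz":0,"ax":0,"ay":0,"az":0,"claw":0.35},{"tx":0.3,"ty":0.95,"tz":0,"ax":0,"ay":0,"az":0,"claw":0.35},{"tx":0.3,"ty":0.95,"tz":0,"ax":0,"ay":0,"az":0,"claw":0.35}]' >/dev/null
python3 -m handwheel '[{"tx":0.3,"ty":0.95,"tz":0.2,"ax":0,"ay":0,"az":0,"claw":0.35},{"tx":0.3,"ty":0.95,"tz":0.2,"ax":0,"ay":0,"az":0,"claw":0.35},{"tx":0.3,"ty":0.95,"tz":0.2,"ax":0,"ay":0,"az":0,"claw":0.35},{"tx":0.3,"ty":0.95,"tz":0.2,"ax":0,"ay":0,"az":0,"claw":0.35},{"tx":0.3,"ty":0.95,"tz":0.2,"ax":0,"ay":0,"az":0,"claw":0.35}]' >/dev/null
python3 to.py 0.529 -0.342 0.16 0
```

```text
t 1.77 pos [ 0.4937 -0.2619  0.2155] rot [ 1.798e+02  1.000e-01 -4.000e-01] F [1.2 0.6 1.9] M [ 0.03 -0.03 -0.  ] w 0.0297 q6 -28.5 -> t [0.18  0.399 0.278] a [ 0.002  0.001 -0.004]
```

```bash
python3 -m handwheel '[{"tx":0.18,"ty":0.4,"tz":0.2,"ax":0,"ay":0,"az":-0.004,"claw":0.38},{"tx":0.18,"ty":0.4,"tz":0.2,"ax":0,"ay":0,"az":-0.004,"claw":0.38},{"tx":0.18,"ty":0.4,"tz":0.2,"ax":0,"ay":0,"az":-0.004,"claw":0.38},{"tx":0.18,"ty":0.4,"tz":0.2,"ax":0,"ay":0,"az":-0.004,"claw":0.38},{"tx":0.18,"ty":0.4,"tz":0.2,"ax":0,"ay":0,"az":-0.004,"claw":0.38}]'
python3 to.py 0.529 -0.342 0.1 0
python3 - <<'E'
from h import *
f=grab("wrist"); cv2.imwrite("pics/w1.png",f["img"])
E
```

```text
time_s: 2.18
tcp_pos: [0.5285, -0.342, 0.1746]
tcp_rot: [180.0, 0.2, -0.1]
ft_force: [0.4, 0.1, -0.1]
width: 0.0326
t 2.18 pos [ 0.5285 -0.342   0.1746] rot [ 1.8e+02  2.0e-01 -1.0e-01] F [ 0.4  0.1 -0.1] M [-0.03  0.01  0.  ] w 0.0326 q6 -33.7 -> t [ 0.004 -0.     0.373] a [ 0.     0.003 -0.001]
```

View pics/w1.png

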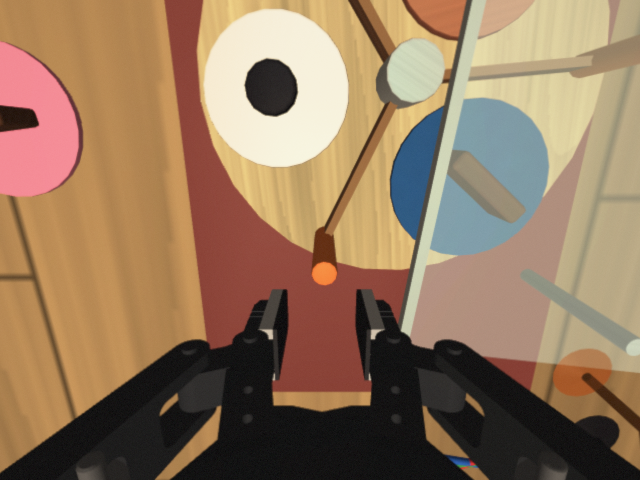

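The wrist view shows the orange post top (324,272) centred between the jaws (x≈322), with the blue lid and shield clear to the right. I'll go down and turn.

```bash
python3 -m handwheel '[{"tx":0,"ty":0,"tz":0.12,"ax":0,"ay":0,"az":0,"claw":0.38},{"tx":0,"ty":0,"tz":0.24,"ax":0,"ay":0,"az":0,"claw":0.38},{"tx":0,"ty":0,"tz":0.33,"ax":0,"ay":0,"az":0,"claw":0.38},{"tx":0,"ty":0,"tz":0.37,"ax":0,"ay":0,"az":0,"claw":0.38},{"tx":0,"ty":0,"tz":0.37,"ax":0,"ay":0,"az":0,"claw":0.38}]'
python3 -m handwheel '[{"tx":-0.032,"ty":-0.017,"tz":0,"ax":0,"ay":0,"az":0.036,"claw":0.35},{"tx":-0.064,"ty":-0.035,"tz":0,"ax":0,"ay":0,"az":0.072,"claw":0.35},{"tx":-0.094,"ty":-0.055,"tz":0,"ax":0,"ay":0,"az":0.108,"claw":0.35},{"tx":-0.123,"ty":-0.077,"tz":0,"ax":0,"ay":0,"az":0.144,"claw":0.35},{"tx":-0.151,"ty":-0.1,"tz":0,"ax":0,"ay":0,"az":0.181,"claw":0.35}]'
python3 to.py 0.529 -0.342 0.1 0
```

```text
time_s: 2.65
tcp_pos: [0.5275, -0.3395, 0.1008]
tcp_rot: [-180.0, 0.3, 0.0]
ft_force: [-0.1, 0.2, 0.3]
width: 0.0325
time_s: 3.07
tcp_pos: [0.4983, -0.3192, 0.1033]
tcp_rot: [179.9, 0.1, -16.4]
ft_force: [1.0, 0.7, -0.0]
width: 0.03
t 3.07 pos [ 0.4983 -0.3192  0.1033] rot [ 1.799e+02  1.000e-01 -1.640e+01] F [ 1.   0.7 -0. ] M [ 0.04 -0.22  0.05] w 0.03 q6 -17.2 -> t [0.179 0.066 0.017] a [ 0.001  0.001 -0.182]
```

```bash
python3 -m handwheel '[{"tx":-0.032,"ty":-0.017,"tz":0.01,"ax":0,"ay":0,"az":0.036,"claw":0.35},{"tx":-0.064,"ty":-0.035,"tz":0.01,"ax":0,"ay":0,"az":0.072,"claw":0.35},{"tx":-0.094,"ty":-0.055,"tz":0.01,"ax":0,"ay":0,"az":0.108,"claw":0.35},{"tx":-0.123,"ty":-0.077,"tz":0.01,"ax":0,"ay":0,"az":0.144,"claw":0.35},{"tx":-0.151,"ty":-0.1,"tz":0.01,"ax":0,"ay":0,"az":0.181,"claw":0.35}]'
python3 -m handwheel '[{"tx":-0.032,"ty":-0.017,"tz":0.01,"ax":0,"ay":0,"az":0.036,"claw":0.35},{"tx":-0.064,"ty":-0.035,"tz":0.01,"ax":0,"ay":0,"az":0.072,"claw":0.35},{"tx":-0.094,"ty":-0.055,"tz":0.01,"ax":0,"ay":0,"az":0.108,"claw":0.35},{"tx":-0.123,"ty":-0.077,"tz":0.01,"ax":0,"ay":0,"az":0.144,"claw":0.35},{"tx":-0.151,"ty":-0.1,"tz":0.01,"ax":0,"ay":0,"az":0.181,"claw":0.35}]'
python3 - <<'E'
from h import *
s=robot.state();p=s["tcp_pos"][:2]-[.584,-.226];print(np.hypot(*p),np.degrees(np.arctan2(p[1],p[0])),s["tcp_rot"],s["ft_force"],s["joints"][5],s["tcp_pos"])
c=np.array([.584,-.226])
r=R.from_euler("xyz",s["tcp_rot"],degrees=True)
for k in range(1,6):
    a=np.arctan2(p[1],p[0])-np.radians(3.25*k)
    X=np.r_[c+.128*np.array([np.cos(a),np.sin(a)]),.1]
    print((r.inv().apply(X-s["tcp_pos"])/.2).round(3))
E
```

```text
time_s: 3.48
tcp_pos: [0.4762, -0.2913, 0.1038]
tcp_rot: [179.9, -0.3, -32.8]
ft_force: [0.9, -0.3, -0.0]
width: 0.0296
time_s: 3.9
tcp_pos: [0.463, -0.258, 0.1041]
tcp_rot: [-179.9, -0.6, -49.2]
ft_force: [2.6, -0.1, -0.2]
width: 0.0297
0.12513597076816546 -165.1616966356102 [-179.89031263   -0.58004032  -49.21516604] [ 2.62923827 -0.08835566 -0.18457867] 18.960169471009703 [ 0.46303701 -0.25804633  0.10411727]
[-0.039 -0.004  0.02 ]
[-0.07  -0.022  0.02 ]
[-0.1   -0.043  0.02 ]
[-0.129 -0.065  0.019]
[-0.156 -0.088  0.019]
```

```bash
python3 -m handwheel '[{"tx":-0.039,"ty":-0.004,"tz":0.02,"ax":0,"ay":0,"az":0.036,"claw":0.35},{"tx":-0.07,"ty":-0.022,"tz":0.02,"ax":0,"ay":0,"az":0.072,"claw":0.35},{"tx":-0.1,"ty":-0.043,"tz":0.02,"ax":0,"ay":0,"az":0.108,"claw":0.35},{"tx":-0.129,"ty":-0.065,"tz":0.02,"ax":0,"ay":0,"az":0.144,"claw":0.35},{"tx":-0.156,"ty":-0.088,"tz":0.02,"ax":0,"ay":0,"az":0.181,"claw":0.35}]'
python3 -m handwheel '[{"tx":-0.034,"ty":-0.014,"tz":0.01,"ax":0,"ay":0,"az":0.036,"claw":0.35},{"tx":-0.066,"ty":-0.032,"tz":0.01,"ax":0,"ay":0,"az":0.072,"claw":0.35},{"tx":-0.096,"ty":-0.053,"tz":0.01,"ax":0,"ay":0,"az":0.108,"claw":0.35},{"tx":-0.125,"ty":-0.075,"tz":0.01,"ax":0,"ay":0,"az":0.144,"claw":0.35},{"tx":-0.153,"ty":-0.098,"tz":0.01,"ax":0,"ay":0,"az":0.181,"claw":0.35}]'
python3 -m handwheel '[{"tx":-0.034,"ty":-0.014,"tz":0.01,"ax":0,"ay":0,"az":0.036,"claw":0.35},{"tx":-0.066,"ty":-0.032,"tz":0.01,"ax":0,"ay":0,"az":0.072,"claw":0.35},{"tx":-0.096,"ty":-0.053,"tz":0.01,"ax":0,"ay":0,"az":0.108,"claw":0.35},{"tx":-0.125,"ty":-0.075,"tz":0.01,"ax":0,"ay":0,"az":0.144,"claw":0.35},{"tx":-0.153,"ty":-0.098,"tz":0.01,"ax":0,"ay":0,"az":0.181,"claw":0.35}]'
python3 - <<'E'
from h import *
s=robot.state();p=s["tcp_pos"][:2]-[.584,-.226];print(np.hypot(*p),np.degrees(np.arctan2(p[1],p[0])),s["tcp_rot"],s["ft_force"],s["joints"][5],s["tcp_pos"])
c=np.array([.584,-.226])
r=R.from_euler("xyz",s["tcp_rot"],degrees=True)
for k in range(1,6):
    a=np.arctan2(p[1],p[0])-np.radians(3.25*k)
    X=np.r_[c+.128*np.array([np.cos(a),np.sin(a)]),.1]
    print((r.inv().apply(X-s["tcp_pos"])/.2).round(3))
E
```

```text
time_s: 4.32
tcp_pos: [0.4571, -0.2228, 0.1022]
tcp_rot: [-179.6, -0.7, -65.6]
ft_force: [0.5, -0.6, 1.4]
width: 0.0299
time_s: 4.73
tcp_pos: [0.4638, -0.1867, 0.1024]
tcp_rot: [-179.1, -0.8, -82.0]
ft_force: [1.1, -1.1, -0.0]
width: 0.03
time_s: 5.15
tcp_pos: [0.4804, -0.1534, 0.1027]
tcp_rot: [-178.7, -0.5, -98.4]
ft_force: [0.8, -1.0, -0.3]
width: 0.0295
0.12646418996482403 144.98898859948457 [-178.65132928   -0.5473163   -98.42684139] [ 0.79318358 -0.97879811 -0.25064866] 79.8496842249467 [ 0.48042054 -0.15344321  0.10266377]
[-0.036 -0.01   0.013]
[-0.067 -0.029  0.013]
[-0.096 -0.05   0.014]
[-0.125 -0.072  0.014]
[-0.152 -0.096  0.014]
```

```bash
python3 -m handwheel '[{"tx":-0.034,"ty":-0.012,"tz":0.01,"ax":0,"ay":0,"az":0.036,"claw":0.35},{"tx":-0.066,"ty":-0.03,"tz":0.01,"ax":0,"ay":0,"az":0.072,"claw":0.35},{"tx":-0.096,"ty":-0.051,"tz":0.01,"ax":0,"ay":0,"az":0.108,"claw":0.35},{"tx":-0.125,"ty":-0.073,"tz":0.01,"ax":0,"ay":0,"az":0.144,"claw":0.35},{"tx":-0.153,"ty":-0.097,"tz":0.01,"ax":0,"ay":0,"az":0.181,"claw":0.35}]'
python3 -m handwheel '[{"tx":-0.034,"ty":-0.012,"tz":0.01,"ax":0,"ay":0,"az":0.036,"claw":0.35},{"tx":-0.066,"ty":-0.03,"tz":0.01,"ax":0,"ay":0,"az":0.072,"claw":0.35},{"tx":-0.096,"ty":-0.051,"tz":0.01,"ax":0,"ay":0,"az":0.108,"claw":0.35},{"tx":-0.125,"ty":-0.073,"tz":0.01,"ax":0,"ay":0,"az":0.144,"claw":0.35},{"tx":-0.125,"ty":-0.073,"tz":0.01,"ax":0,"ay":0,"az":0.144,"claw":0.35}]'
python3 to.py 0.511 -0.121 0.18 -90
python3 - <<'E'
from h import *
for n in("top","scene"):
    f=grab(n);np.save(f"{n}1.npy",f,allow_pickle=True); cv2.imwrite(f"pics/{n}1.png",f["img"])
E
```

```text
time_s: 5.57
tcp_pos: [0.5054, -0.1258, 0.1031]
tcp_rot: [-178.3, -0.1, -114.8]
ft_force: [0.1, -2.2, 0.8]
width: 0.0298
time_s: 5.98
tcp_pos: [0.5312, -0.1086, 0.1037]
tcp_rot: [-178.1, 0.4, -127.7]
ft_force: [0.6, 0.7, -0.5]
width: 0.0301
t 5.98 pos [ 0.5312 -0.1086  0.1037] rot [-178.1    0.4 -127.7] F [ 0.6  0.7 -0.5] M [ 0.02  0.05 -0.02] w 0.0301 q6 115.6 -> t [ 0.108  0.029 -0.383] a [-0.022 -0.003 -0.419]
```

View pics/top1.png

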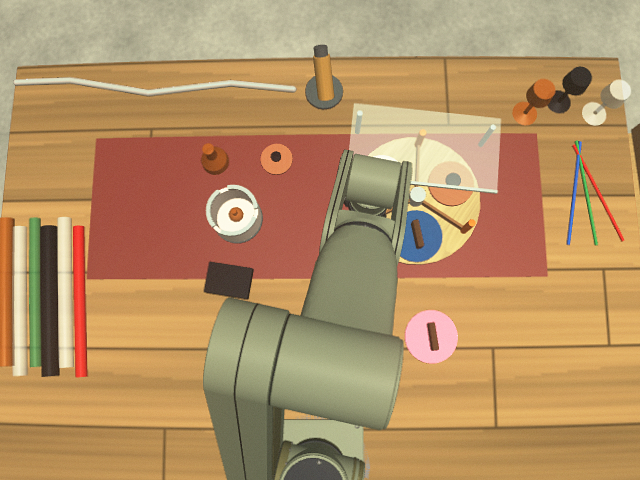

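```bash
python3 -m handwheel '[{"tx":0,"ty":0,"tz":-0.2,"ax":-0.022,"ay":-0.003,"az":0,"claw":0.35},{"tx":0,"ty":0,"tz":-0.4,"ax":-0.022,"ay":-0.003,"az":0,"claw":0.35},{"tx":0,"ty":0,"tz":-0.6,"ax":-0.022,"ay":-0.003,"az":-0.04,"claw":0.6},{"tx":0,"ty":0,"tz":-0.6,"ax":-0.022,"ay":-0.003,"az":-0.12,"claw":1},{"tx":0,"ty":0,"tz":-0.6,"ax":-0.022,"ay":-0.003,"az":-0.19,"claw":1}]'
python3 to.py 0.42 -0.18 0.24 -75
```

```text
time_s: 6.5
tcp_pos: [0.5271, -0.1074, 0.2268]
tcp_rot: [-179.7, 0.4, -110.1]
ft_force: [-1.0, -0.1, -1.0]
width: 0.0652
t 6.5 pos [ 0.5271 -0.1074  0.2268] rot [-179.7    0.4 -110.1] F [-1.  -0.1 -1. ] M [ 0.03  0.06 -0.03] w 0.0652 q6 97.1 -> t [ 0.524  0.378 -0.072] a [-0.005  0.003 -0.39 ]
```

```bash
python3 -m handwheel '[{"tx":0.62,"ty":0.5,"tz":-0.07,"ax":-0.005,"ay":0.003,"az":-0.38,"claw":1},{"tx":0.62,"ty":0.5,"tz":-0.07,"ax":-0.005,"ay":0.003,"az":-0.38,"claw":1},{"tx":0.62,"ty":0.5,"tz":-0.07,"ax":-0.005,"ay":0.003,"az":-0.38,"claw":1},{"tx":0.62,"ty":0.5,"tz":-0.07,"ax":-0.005,"ay":0.003,"az":-0.38,"claw":1},{"tx":0.62,"ty":0.5,"tz":-0.07,"ax":-0.005,"ay":0.003,"az":-0.38,"claw":1}]'
python3 to.py 0.41 -0.23 0.24 -75
python3 - <<'E'
from h import *
f=grab("wrist");np.save("wrist2.npy",f,allow_pickle=True); cv2.imwrite("pics/w2.png",f["img"])
f=grab("top");np.save("top2.npy",f,allow_pickle=True)
f=grab("scene");np.save("scene2.npy",f,allow_pickle=True)
E
```

```text
time_s: 6.92
tcp_pos: [0.3854, -0.1909, 0.2405]
tcp_rot: [179.9, -0.1, -75.7]
ft_force: [0.7, 1.5, -0.0]
width: 0.0853
t 6.92 pos [ 0.3854 -0.1909  0.2405] rot [ 1.799e+02 -1.000e-01 -7.570e+01] F [ 0.7  1.5 -0. ] M [-0.02 -0.03  0.02] w 0.0853 q6 48.0 -> t [ 0.22  -0.071  0.003] a [ 0.001 -0.001 -0.008]
```

View pics/w2.png

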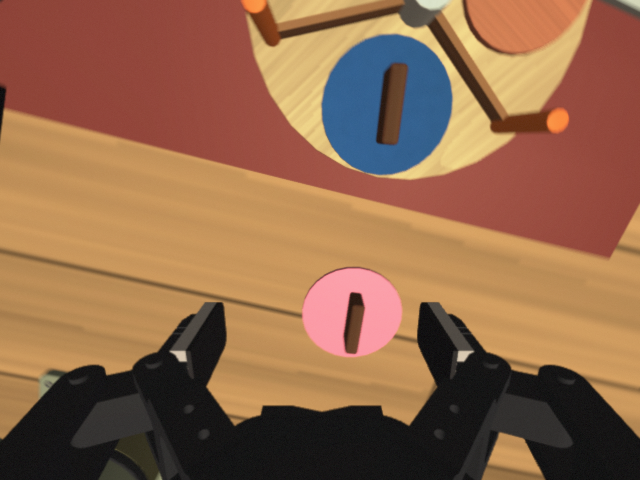

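```bash
cat > lid.py <<'E'
from h import *
import sys
def lid(f,z0=.026,roi=None,col=((98,120,40),(118,255,255))):
    hsv=cv2.cvtColor(f["img"],cv2.COLOR_BGR2HSV)
    m=cv2.inRange(hsv,*map(np.array,col))
    k=cv2.connectedComponentsWithStats(m); j=1+np.argmax(k[2][1:,4]); m=(k[1]==j).astype(np.uint8)
    c=max(cv2.findContours(m,0,1)[0],key=cv2.contourArea); h=cv2.convexHull(c).reshape(-1,2)
    X=onz(f,h,z0+.018); (cx,cy),r=cv2.minEnclosingCircle((X[:,:2]*1e3).astype(np.float32))
    fill=np.zeros(m.shape,np.uint8); cv2.fillPoly(fill,[h.reshape(-1,1,2)],1)
    v,u=np.nonzero(fill); D=dep(f,np.c_[u,v]); B=D[abs(D[:,2]-z0-.052)<.005]
    out=[np.round([cx,cy,r],1)]
    if len(B)>10:
        b=cv2.minAreaRect((B[:,:2]*1e3).astype(np.float32)); w=B[:,:2]-B[:,:2].mean(0); e=np.linalg.svd(w,full_matrices=False)[2][0]
        out+=[len(B),"bar",np.round(b[0],1),np.round(b[1],1),"z",np.median(B[:,2]).round(4),"yaw",np.degrees(np.arctan2(e[1],e[0])).round(1)%180]
    return out
if __name__=="__main__":
    for n in sys.argv[1:]: print(n,*lid(np.load(n,allow_pickle=True).item()))
E
python3 lid.py wrist2.npy top2.npy scene2.npy
```

```text
wrist2.npy [ 497.8 -222.1   56.9] 1456 bar [ 497.2 -223.1] [59.9 14.4] z 0.0783 yaw 10.0
top2.npy [ 508.2 -197.7   48.8]
scene2.npy [ 497.2 -222.8   55.7] 243 bar [ 498.1 -222.8] [60.8 14.3] z 0.0779 yaw 10.2
```

```bash
python3 to.py 0.4975 -0.2225 0.15 -80
```

```text
t 7.07 pos [ 0.39   -0.1897  0.2402] rot [-179.9   -0.   -76.1] F [-0.2  0.4 -0.1] M [-0.02  0.02 -0.04] w 0.0854 q6 48.7 -> t [ 0.288 -0.482  0.452] a [-0.001 -0.     0.043]
```

```bash
python3 -m handwheel '[{"tx":0.1,"ty":-0.16,"tz":0.15,"ax":0,"ay":0,"az":0.043,"claw":0.7},{"tx":0.2,"ty":-0.32,"tz":0.3,"ax":0,"ay":0,"az":0.043,"claw":0.7},{"tx":0.288,"ty":-0.482,"tz":0.45,"ax":0,"ay":0,"az":0.043,"claw":0.7},{"tx":0.288,"ty":-0.482,"tz":0.45,"ax":0,"ay":0,"az":0.043,"claw":0.7},{"tx":0.288,"ty":-0.482,"tz":0.45,"ax":0,"ay":0,"az":0.043,"claw":0.7}]'
python3 to.py 0.4975 -0.2225 0.075 -80
```

```text
time_s: 7.48
tcp_pos: [0.4999, -0.2219, 0.1468]
tcp_rot: [179.9, 0.1, -80.0]
ft_force: [-0.5, -0.0, -0.3]
width: 0.0601
t 7.48 pos [ 0.4999 -0.2219  0.1468] rot [ 1.799e+02  1.000e-01 -8.000e+01] F [-0.5 -0.  -0.3] M [0.04 0.06 0.01] w 0.0601 q6 54.8 -> t [0.002 0.012 0.359] a [ 0.001  0.001 -0.   ]
```

```bash
python3 -m handwheel '[{"tx":0,"ty":0.012,"tz":0.12,"ax":0,"ay":0,"az":0,"claw":0.6},{"tx":0,"ty":0.012,"tz":0.24,"ax":0,"ay":0,"az":0,"claw":0.5},{"tx":0,"ty":0.012,"tz":0.33,"ax":0,"ay":0,"az":0,"claw":0.5},{"tx":0,"ty":0.012,"tz":0.355,"ax":0,"ay":0,"az":0,"claw":0.5},{"tx":0,"ty":0.012,"tz":0.355,"ax":0,"ay":0,"az":0,"claw":0.5}]'
python3 to.py 0.4975 -0.2225 0.075 -80
python3 -m handwheel '[{"tx":0,"ty":0,"tz":0,"ax":0,"ay":0,"az":0,"claw":0.3},{"tx":0,"ty":0,"tz":0,"ax":0,"ay":0,"az":0,"claw":0.2},{"tx":0,"ty":0,"tz":0,"ax":0,"ay":0,"az":0,"claw":0.1},{"tx":0,"ty":0,"tz":0,"ax":0,"ay":0,"az":0,"claw":0},{"tx":0,"ty":0,"tz":0,"ax":0,"ay":0,"az":0,"claw":0}]'
python3 to.py 0.4975 -0.2225 0.2 -80
```

```text
time_s: 7.9
tcp_pos: [0.4967, -0.2213, 0.0752]
tcp_rot: [179.8, 0.2, -80.0]
ft_force: [0.2, 0.4, 0.6]
width: 0.0426
t 7.9 pos [ 0.4967 -0.2213  0.0752] rot [179.8   0.2 -80. ] F [0.2 0.4 0.6] M [0.04 0.02 0.01] w 0.0426 q6 54.7 -> t [ 0.007 -0.003  0.001] a [ 0.002  0.002 -0.   ]
time_s: 8.32
tcp_pos: [0.4977, -0.2216, 0.0769]
tcp_rot: [180.0, 0.1, -80.0]
ft_force: [-0.6, 1.3, 6.7]
width: 0.0129
t 8.32 pos [ 0.4977 -0.2216  0.0769] rot [ 1.8e+02  1.0e-01 -8.0e+01] F [-0.6  1.3  6.7] M [0.06 0.08 0.04] w 0.0129 q6 54.7 -> t [ 0.003  0.002 -0.615] a [ 0.001  0.001 -0.   ]
```

```bash
python3 -m handwheel '[{"tx":0,"ty":0,"tz":-0.06,"ax":0,"ay":0,"az":0,"claw":0},{"tx":0,"ty":0,"tz":-0.15,"ax":0,"ay":0,"az":0,"claw":0},{"tx":0,"ty":0,"tz":-0.3,"ax":0,"ay":0,"az":0,"claw":0},{"tx":0,"ty":0,"tz":-0.45,"ax":0,"ay":0,"az":0,"claw":0},{"tx":0,"ty":0,"tz":-0.6,"ax":0,"ay":0,"az":0,"claw":0}]'
python3 -m handwheel '[{"tx":0,"ty":0,"tz":-0.15,"ax":0,"ay":0,"az":0,"claw":0},{"tx":0,"ty":0,"tz":-0.15,"ax":0,"ay":0,"az":0,"claw":0},{"tx":0,"ty":0,"tz":-0.15,"ax":0,"ay":0,"az":0,"claw":0},{"tx":0,"ty":0,"tz":-0.15,"ax":0,"ay":0,"az":0,"claw":0},{"tx":0,"ty":0,"tz":-0.15,"ax":0,"ay":0,"az":0,"claw":0}]'
python3 to.py 0.549 0.1765 0.23 -67.5
python3 - <<'E'
from h import *
for n in("wrist","scene"):
    f=grab(n);np.save(f"{n}3.npy",f,allow_pickle=True); cv2.imwrite(f"pics/{n}3.png",f["img"])
E
```

```text
time_s: 8.73
tcp_pos: [0.4971, -0.2215, 0.1978]
tcp_rot: [179.9, 0.2, -80.1]
ft_force: [0.7, -0.2, -3.5]
width: 0.0128
time_s: 9.15
tcp_pos: [0.4959, -0.221, 0.2257]
tcp_rot: [179.7, 0.3, -80.1]
ft_force: [0.1, -0.3, -2.9]
width: 0.0128
t 9.15 pos [ 0.4959 -0.221   0.2257] rot [179.7   0.3 -80.1] F [ 0.1 -0.3 -2.9] M [-0.03  0.02 -0.03] w 0.0128 q6 54.8 -> t [-1.912 -0.604 -0.015] a [ 0.003  0.004 -0.14 ]
```

View pics/wrist3.png

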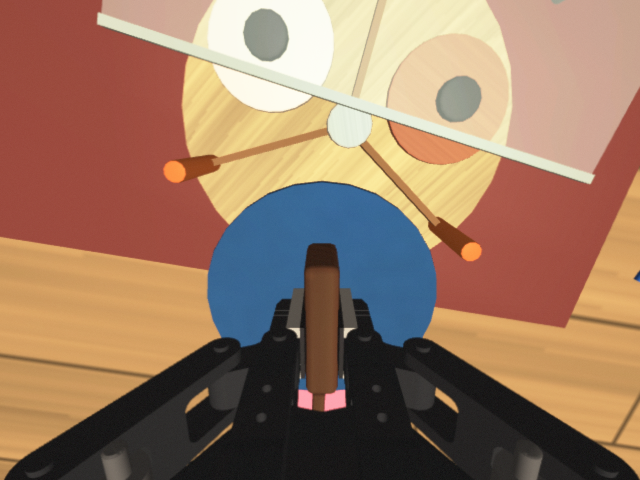

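```bash
python3 - <<'E'
from lid import *
for n in("wrist3","scene3"): print(n,*lid(np.load(n+".npy",allow_pickle=True).item(),.1752))
E
python3 -m handwheel '[{"tx":-0.95,"ty":-0.3,"tz":-0.02,"ax":0,"ay":0.004,"az":-0.07,"claw":0},{"tx":-0.95,"ty":-0.3,"tz":-0.02,"ax":0,"ay":0.004,"az":-0.07,"claw":0},{"tx":-0.95,"ty":-0.3,"tz":-0.02,"ax":0,"ay":0.004,"az":-0.07,"claw":0},{"tx":-0.95,"ty":-0.3,"tz":-0.02,"ax":0,"ay":0.004,"az":-0.07,"claw":0},{"tx":-0.95,"ty":-0.3,"tz":-0.02,"ax":0,"ay":0.004,"az":-0.07,"claw":0}]'
python3 to.py 0.549 0.1765 0.21 -67.5
```

```text
wrist3 [ 495.8 -221.5   57.3] 3692 bar [ 506.2 -219.6] [34.4 34.8] z 0.2271 yaw 10.300000000000011
scene3 [ 496.8 -221.2   56.1] 271 bar [ 502.9 -221.3] [35.1 42.7] z 0.227 yaw 12.0
time_s: 9.67
tcp_pos: [0.5221, -0.021, 0.2295]
tcp_rot: [179.6, 0.1, -73.7]
ft_force: [0.7, -0.1, -3.7]
width: 0.0125
t 9.67 pos [ 0.5221 -0.021   0.2295] rot [ 1.796e+02  1.000e-01 -7.370e+01] F [ 0.7 -0.1 -3.7] M [-0.03  0.01 -0.03] w 0.0125 q6 70.2 -> t [-0.91  -0.406  0.096] a [ 0.004  0.001 -0.069]
```

```bash
python3 -m handwheel '[{"tx":-0.3,"ty":-0.13,"tz":0.05,"ax":0.004,"ay":0,"az":-0.069,"claw":0},{"tx":-0.5,"ty":-0.22,"tz":0.1,"ax":0.004,"ay":0,"az":-0.069,"claw":0},{"tx":-0.7,"ty":-0.31,"tz":0.1,"ax":0.004,"ay":0,"az":-0.069,"claw":0},{"tx":-0.85,"ty":-0.38,"tz":0.1,"ax":0.004,"ay":0,"az":-0.069,"claw":0},{"tx":-0.91,"ty":-0.406,"tz":0.1,"ax":0.004,"ay":0,"az":-0.069,"claw":0}]'
python3 to.py 0.549 0.1765 0.16 -67.5
```

```text
time_s: 10.08
tcp_pos: [0.5483, 0.1789, 0.2074]
tcp_rot: [179.8, 0.1, -67.5]
ft_force: [0.9, 0.5, -3.3]
width: 0.0127
t 10.08 pos [0.5483 0.1789 0.2074] rot [ 1.798e+02  1.000e-01 -6.750e+01] F [ 0.9  0.5 -3.3] M [ 0.01 -0.04 -0.04] w 0.0127 q6 84.3 -> t [0.013 0.001 0.237] a [0.002 0.001 0.   ]
```

```bash
python3 -m handwheel '[{"tx":0.013,"ty":0,"tz":0.06,"ax":0,"ay":0,"az":0,"claw":0},{"tx":0.013,"ty":0,"tz":0.14,"ax":0,"ay":0,"az":0,"claw":0},{"tx":0.013,"ty":0,"tz":0.2,"ax":0,"ay":0,"az":0,"claw":0},{"tx":0.013,"ty":0,"tz":0.24,"ax":0,"ay":0,"az":0,"claw":0},{"tx":0.013,"ty":0,"tz":0.26,"ax":0,"ay":0,"az":0,"claw":0}]'
python3 to.py 0.549 0.1765 0.145 -67.5
python3 -m handwheel '[{"tx":0,"ty":0,"tz":0.01,"ax":0,"ay":0,"az":0,"claw":0},{"tx":0,"ty":0,"tz":0.02,"ax":0,"ay":0,"az":0,"claw":0},{"tx":0,"ty":0,"tz":0.03,"ax":0,"ay":0,"az":0,"claw":0},{"tx":0,"ty":0,"tz":0.04,"ax":0,"ay":0,"az":0,"claw":0},{"tx":0,"ty":0,"tz":0.05,"ax":0,"ay":0,"az":0,"claw":0}]'
python3 to.py 0.549 0.1765 0.1365 -67.5
```

```text
time_s: 10.5
tcp_pos: [0.5482, 0.1763, 0.1532]
tcp_rot: [179.6, 0.1, -67.5]
ft_force: [0.0, 0.3, -3.4]
width: 0.0128
t 10.5 pos [0.5482 0.1763 0.1532] rot [ 1.796e+02  1.000e-01 -6.750e+01] F [ 0.   0.3 -3.4] M [ 0.05 -0.02  0.02] w 0.0128 q6 84.1 -> t [ 0.001 -0.004  0.041] a [0.004 0.001 0.   ]
time_s: 10.92
tcp_pos: [0.5484, 0.1763, 0.1436]
tcp_rot: [179.7, 0.1, -67.5]
ft_force: [-0.8, -0.7, -3.0]
width: 0.0131
t 10.92 pos [0.5484 0.1763 0.1436] rot [ 1.797e+02  1.000e-01 -6.750e+01] F [-0.8 -0.7 -3. ] M [-0.03  0.01 -0.03] w 0.0131 q6 84.1 -> t [ 0.    -0.003  0.036] a [0.004 0.001 0.   ]
```

```bash
python3 -m handwheel '[{"tx":0,"ty":0,"tz":0.01,"ax":0.003,"ay":0,"az":0,"claw":0},{"tx":0,"ty":0,"tz":0.02,"ax":0.003,"ay":0,"az":0,"claw":0},{"tx":0,"ty":0,"tz":0.03,"ax":0.003,"ay":0,"az":0,"claw":0},{"tx":0,"ty":0,"tz":0.035,"ax":0.003,"ay":0,"az":0,"claw":0},{"tx":0,"ty":0,"tz":0.04,"ax":0.003,"ay":0,"az":0,"claw":0}]'
python3 -m handwheel '[{"tx":0,"ty":0,"tz":0.005,"ax":0,"ay":0,"az":0,"claw":0},{"tx":0,"ty":0,"tz":0.01,"ax":0,"ay":0,"az":0,"claw":0},{"tx":0,"ty":0,"tz":0.015,"ax":0,"ay":0,"az":0,"claw":0},{"tx":0,"ty":0,"tz":0.015,"ax":0,"ay":0,"az":0,"claw":0},{"tx":0,"ty":0,"tz":0.015,"ax":0,"ay":0,"az":0,"claw":0}]'
python3 to.py 0.549 0.1765 0.1365 -67.5
```

```text
time_s: 11.33
tcp_pos: [0.5483, 0.1763, 0.1355]
tcp_rot: [179.9, 0.1, -67.5]
ft_force: [0.9, -0.1, -2.8]
width: 0.0127
time_s: 11.75
tcp_pos: [0.5483, 0.1763, 0.1325]
tcp_rot: [179.9, 0.1, -67.5]
ft_force: [-0.0, -0.4, -3.9]
width: 0.0129
t 11.75 pos [0.5483 0.1763 0.1325] rot [ 1.799e+02  1.000e-01 -6.750e+01] F [-0.  -0.4 -3.9] M [-0.05 -0.05  0.  ] w 0.0129 q6 84.0 -> t [ 0.    -0.003 -0.02 ] a [0.001 0.001 0.   ]
```

```bash
python3 -m handwheel '[{"tx":0,"ty":0,"tz":0.006,"ax":0,"ay":0,"az":0,"claw":0},{"tx":0,"ty":0,"tz":0.01,"ax":0,"ay":0,"az":0,"claw":0},{"tx":0,"ty":0,"tz":0.015,"ax":0,"ay":0,"az":0,"claw":0},{"tx":0,"ty":0,"tz":0.018,"ax":0,"ay":0,"az":0,"claw":0},{"tx":0,"ty":0,"tz":0.018,"ax":0,"ay":0,"az":0,"claw":0}]'
python3 -m handwheel '[{"tx":0,"ty":0,"tz":0.003,"ax":0,"ay":0,"az":0,"claw":0},{"tx":0,"ty":0,"tz":0.006,"ax":0,"ay":0,"az":0,"claw":0},{"tx":0,"ty":0,"tz":0.006,"ax":0,"ay":0,"az":0,"claw":0},{"tx":0,"ty":0,"tz":0.006,"ax":0,"ay":0,"az":0,"claw":0},{"tx":0,"ty":0,"tz":0.006,"ax":0,"ay":0,"az":0,"claw":0}]'
python3 to.py 0.549 0.1765 0.1365 -67.5
python3 - <<'E'
from lid import *
f=grab("scene");np.save("scene4.npy",f,allow_pickle=True)
print(*lid(f,.078))
E
```

```text
time_s: 12.17
tcp_pos: [0.5483, 0.1763, 0.129]
tcp_rot: [179.9, 0.1, -67.5]
ft_force: [-0.1, 0.3, -2.4]
width: 0.0131
time_s: 12.58
tcp_pos: [0.5483, 0.1763, 0.1289]
tcp_rot: [180.0, 0.1, -67.5]
ft_force: [-2.5, 0.1, 5.0]
width: 0.013
t 12.58 pos [0.5483 0.1763 0.1289] rot [ 1.80e+02  1.00e-01 -6.75e+01] F [-2.5  0.1  5. ] M [-0.2   0.41 -0.02] w 0.013 q6 84.0 -> t [ 0.001 -0.004 -0.038] a [0.    0.001 0.   ]
[549.2 176.9  57.9] 154 bar [565.1 179.3] [26.9 32.3] z 0.1297 yaw 36.1
```

```bash
python3 -m handwheel '[{"tx":0,"ty":0,"tz":-0.003,"ax":0,"ay":0,"az":0,"claw":0.1},{"tx":0,"ty":0,"tz":-0.003,"ax":0,"ay":0,"az":0,"claw":0.25},{"tx":0,"ty":0,"tz":-0.003,"ax":0,"ay":0,"az":0,"claw":0.4},{"tx":0,"ty":0,"tz":-0.003,"ax":0,"ay":0,"az":0,"claw":0.6},{"tx":0,"ty":0,"tz":-0.003,"ax":0,"ay":0,"az":0,"claw":0.6}]'
python3 -m handwheel '[{"tx":0,"ty":0,"tz":-0.06,"ax":0,"ay":0,"az":0,"claw":0.6},{"tx":0,"ty":0,"tz":-0.2,"ax":0,"ay":0,"az":0,"claw":0.6},{"tx":0,"ty":0,"tz":-0.4,"ax":0,"ay":0,"az":0,"claw":0.6},{"tx":0,"ty":0.1,"tz":-0.5,"ax":0,"ay":0,"az":0,"claw":0.6},{"tx":0,"ty":0.3,"tz":-0.6,"ax":0,"ay":0,"az":0,"claw":0.6}]'
python3 -m handwheel '[{"tx":0,"ty":0.7,"tz":0,"ax":0,"ay":0,"az":0,"claw":0.6},{"tx":0,"ty":0.7,"tz":0,"ax":0,"ay":0,"az":0,"claw":0.6},{"tx":0,"ty":0.7,"tz":0,"ax":0,"ay":0,"az":0,"claw":0.6},{"tx":0,"ty":0.7,"tz":0,"ax":0,"ay":0,"az":0,"claw":0.6},{"tx":0,"ty":0.7,"tz":0,"ax":0,"ay":0,"az":0,"claw":0.6}]'
python3 - <<'E'
from lid import *
for n in("wrist","scene","top"):
    f=grab(n);np.save(n+"5.npy",f,allow_pickle=True);cv2.imwrite(f"pics/{n}5.png",f["img"])
    print(n,*lid(f,.078))
    hsv=cv2.cvtColor(f["img"],cv2.COLOR_BGR2HSV);m=cv2.erode(cv2.inRange(hsv,(98,120,40),(118,255,255)),np.ones((3,3)))
    v,u=np.nonzero(m);D=dep(f,np.c_[u,v]);D=D[np.hypot(D[:,0]-.549,D[:,1]-.177)<.065]
    if len(D)>50:
        A=np.c_[D[:,:2]-[.549,.177],np.ones(len(D))];c=np.linalg.lstsq(A,D[:,2],rcond=None)[0];print("plate z",c[2].round(4),"tilt deg",np.degrees(c[:2]).round(2))
print(robot.state()["time_s"],robot.state()["tcp_pos"])
E
```

```text
time_s: 13.05
tcp_pos: [0.5485, 0.1764, 0.1296]
tcp_rot: [-180.0, 0.1, -67.5]
ft_force: [-0.9, 0.8, -0.7]
width: 0.0512
time_s: 13.47
tcp_pos: [0.4987, 0.1552, 0.2502]
tcp_rot: [-179.6, 0.1, -67.5]
ft_force: [0.2, -0.0, 0.9]
width: 0.0508
time_s: 13.88
tcp_pos: [0.3666, 0.1005, 0.2496]
tcp_rot: [-179.7, 0.1, -67.5]
ft_force: [1.0, 0.2, -0.3]
width: 0.0511
wrist [522.6 165.5  49.8]
plate z 0.0964 tilt deg [-0.18 -0.1 ]
scene [546.4 176.2  59.3] 278 bar [549.1 174.8] [59.1 15.1] z 0.1297 yaw 22.5
plate z 0.0963 tilt deg [-0.   -0.16]
top [547.5 176.7  57. ] 169 bar [547.5 177.7] [60.7 14. ] z 0.1288 yaw 23.400000000000006
plate z 0.0949 tilt deg [ 0.15 -0.14]
14.0333 [0.37095768 0.10198952 0.24982124]
```

View pics/scene5.png

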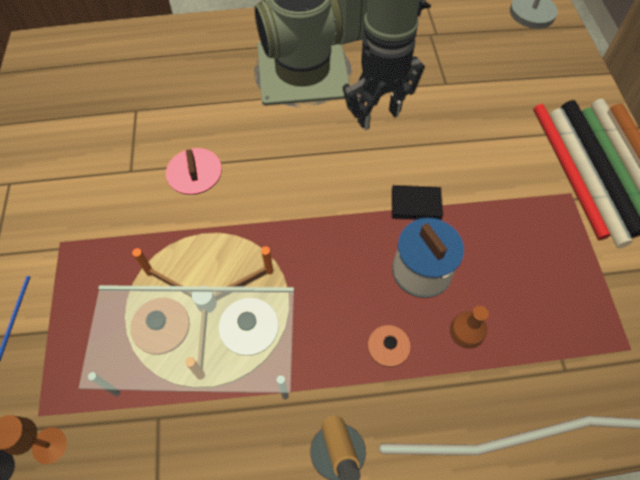

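View pics/wrist5.png

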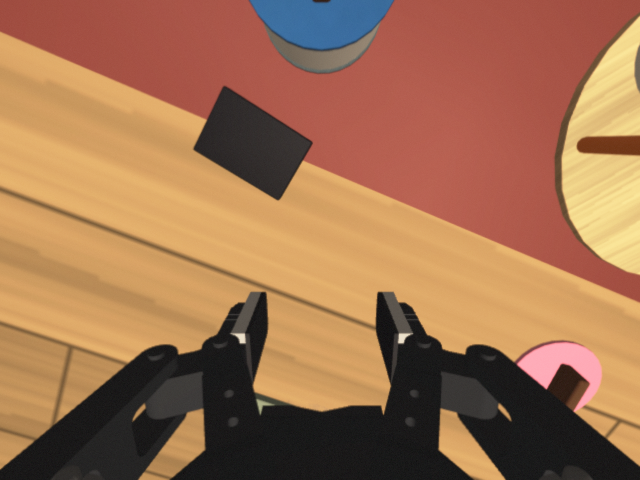

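The scene view shows the blue lid flat on the crock at (430,247). The flask (468,329) and block (416,203) are in the same pixels as in the first picture. The copper and white lids are still in their compartments at the rear. The plate top measures 0.095–0.096 m, and fully home is 0.096 m. Tilt is under 0.2°, and the gripper is clear.

```bash
python3 -c "
from workcell import robot
print(robot.hand_in())"
```

```text
the job is handed in; nothing more can be done
None
```

The blue lid is on the crock, fully home and let go; I handed the job in at about 14 s of the 72 s allowed.

- **Carousel:** I turned it about 130° by one orange post, held loosely between the fingers (at most about 3 N seen). The blue lid came out from under the shield to the front.
- **Lid:** I picked it up by its bar and set it down at the notch angle read from the pictures, about 22.5°. The lugs dropped in on the first try, so I did not have to turn the lid on the rim.
- **Fit:** the lid met light resistance (5 N) only at the height expected for fully home. With the gripper away, the plate top measured 96.4 mm (wrist), 96.3 mm (scene) and 94.9 mm (top), against 96 mm for home and 104 mm if the lugs were still on the rim. Tilt was under 0.2° in each picture.
- **Other things:** the copper and white lids are still in their compartments. The flask and black block show no movement in the scene picture; I judged that by eye and did not measure it.
- **Disagreements:** the cameras differed by 1–3 mm on positions, including the rim centre, which is within calibration and the plug's play. Two lid fits were unusable because the lid was partly hidden: the top-camera one before the pick-up and the wrist one at the end. I relied on the other views there.

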